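# Seat the four-blade link bar in the distribution block

## Robot

A 7-joint arm with a two-finger parallel gripper is mounted at the origin on a cart in front of the work surface, level with it; the furniture and walls round the work are solid. World frame = base frame: x ahead of the robot, y to its left, z up, the work surface at z = 0. Lengths are in m, angles in rad, forces in N, time in s.
With the tool pointing down it reaches from about 0.425 to 0.925 m from the base axis. Payload 6.8 kg.
Tool frame: the origin (TCP) lies midway between the tips of the shut fingers; the grasp point (between the pads) lies 19 mm behind it; z points along the fingers, y is the direction in which the jaws open and shut (so a half turn about z gives the same grasp; the last joint's range is limited). The gripper opens to 85 mm and grips with 20 to 120 N. Pads are 22 mm wide; open, the fingers measure 114 mm over their backs; the gripper's body (76 mm by 85 mm) begins 54 mm behind the grasp point. The pads swing forward as they close: fully open they stand 13 mm farther back than shut.
Start: joints at [1.11, 0.477, 0.022, 1.555, -0.011, 1.109, -0.083], TCP at [0.233, -0.633, 0.231] pointing down, gripper open.
Joint ranges: [-2.96, 2.96], [-0.34, 2.1], [-1.41, 1.46], [0.24, 2.44], [-1.37, 4.51], [0.17, 1.92], [-2.96, 2.96]. Speed limits (rad/s): [2.39, 2.39, 3.14, 3.14, 3.14, 3.14, 3.14].

## Interface

Orientations are given as a rotation vector (axis times angle).
In Python, from bench import r gives the robot as it stands. The module is installed in compiled form; this text tells all that it offers.
- The arm moves only by the tool play_rows, never from a script. Its argument "plan" is a list of rows, each a list of 7 numbers: the shift along the world's x, y, z in mm, then the turn, a rotation vector about the world's x, y, z in rad, then the finger opening in mm, from 0 to 85.4. A call has 1 to 12 rows; each row is the pose to reach, as a shift and turn from the pose commanded when the call began; what a row does not reach only later rows make up. A row lasts 1/10 s, in which the tool goes at most 50 mm and 8.59 degrees, less where a joint would pass 70% of its speed; a pose out of reach is approached as far as the arm can. A call with a gripper value outside its range is refused whole. The fingers move at their own pace and stop on an object; "grip_force" is the grip in N (left out, the last holds). Time passes only in rows, so rows that repeat a pose let the fingers close. It gives the time, the measured TCP pose, the force and the opening at its end, in the units of the state.
- r.get_obs(): the state, without advancing time (a new reading comes with each control period).
- r.grab_frame(name): name is "scene" or "side" or "wrist"; returns a dict with "color" (420x560x3 uint8, blue, green, red), "z_map" (420x560 float32, m along the optical axis (not along the pixel's ray), 0 where there is no reading), "camera_matrix" (3x3 intrinsics, pixels), "k1" (the pictures are not rectified: a ray, as slopes to the right and down, at radius r is drawn at 1 + k1 r^2 times it, then the intrinsics apply), "R" (3x3) and "t" (3): a world point X has camera coordinates R X + t. Camera axes: x right, y down, z forward; pixel columns grow to the right and rows downward; lengths in m; the calibration is good to about 2 mm. A picture is of the moment at which its call begins.
- r.hand_in(): hands the job in, once; it reports no verdict.
The state is a dict: "clock": time; "joints": joint angles; "qvel": joint speeds; "tau": joint torques, N m; "tcp_pos": TCP position; "orientation": TCP orientation; "contact_force": force on the tool from outside, world axes, zero at the start; "moment": the same for the moment, N m; "grip_width": finger opening in m.
Only numpy, scipy, OpenCV 4.12 (cv2) and the standard library are available. Lean on these libraries where they do the work, as an engineer would, in place of code of your own. Each camera call takes 0.05 s, during which the arm holds its last target.

## Task

Take the orange link bar with the four copper blades and lower it, without dropping it, into the black distribution block so that each blade goes into its own socket and the bar is fully home, its shoulder plate resting flat on the block. Let go of it, and leave the green three-blade bar, the small black adapter brick and the small blue reel where they are.

Things in the scene. Friction and masses are not known exactly. Their poses are not given: they have to be found in the camera images.
- orange_bar_center (a point): Centre of the loose orange link bar, standing blades down on the bench: 34 x 116 x 78 mm, 150 g; blade tips 39 mm below this point. z up. Four copper blades in a row along its y axis, at y = -51, -17, 17, 51 mm, each 28 mm (x) by 6 mm (y), 32 mm long, rounded tips. Above them a shoulder plate 6 mm thick, underside 7 mm below this point. Same after a half turn about z.
- orange_bar_grip (a point): Point to hold the orange bar, 21 mm above its centre, axes as the bar's: in the upright grip rib, 16 mm thick (x; the fingers close along this), 92 mm long (y), from 22 mm below to 18 mm above this point.
- block_mouth (a point): Centre of the top face, 46 mm above the bench, of the fixed black distribution block, 74 mm (x) by 184 mm (y), on the blue mat. Four open sockets in a row along its y axis, at y = -51, -17, 17, 51 mm, each 50 mm (x) by 24 mm (y), 36 mm deep. A bar fully home has its centre point 7 mm above this point, its y axis along the block's (either way round).
- bench_psu: Tall black power supply, fixed, 85 mm wide, 215 mm long, top 168 mm above the bench; origin on the bench under its middle, front (with knobs) up to 136 mm ahead along its -x axis. It stands between the block and the bars: carry the bar over it or past its front.
- green_bar_center (a point): Centre, half-way up, of the loose green link bar: same build and height as the orange one but with three blades 46 mm apart, 106 mm long; it does not fit the block. Stays where it is.
- lead_brick: Small black adapter brick, 42 x 74 x 30 mm, loose, on the mat to the right of the block; origin at the centre of its underside. Stays where it is.
- wick_reel: Small flat blue reel, 42 x 68 x 10 mm with its copper end, loose, near the bars; origin at the centre of its underside. Stays where it is.
Things that resemble listed ones, but are neither listed nor needed, are in the scene too. Several things look just like the part that bears orange_bar_center: the one meant starts farthest to the robot's left.

How it is judged:
On the way:
1. the orange bar, still held, has its blades at least 10 mm down in the sockets (contact force between the fingers and orange_bar above 0.5 N and z of orange_bar_center in the frame of block_mouth below 0.029 m and horizontal distance between orange_bar_center and block_mouth below 0.018 m), for 0.05 s.
At the end, for the whole second after the job is handed in: The orange bar rests in the block, its shoulder plate on the top face (centre point no more than 11 mm above the block's top, 7 mm being home), within 18 mm of the block's centre, within 15 degrees of its direction, upright within 5 degrees, released and at rest (horizontal distance between orange_bar_center and block_mouth below 0.018 m and z of orange_bar_center in the frame of block_mouth below 0.011 m and angle between orange_bar_center's own z axis and vertical below 0.09 rad and angle between the y axis of orange_bar_center and the y axis of block_mouth, either way round below 0.26 rad and linear speed of orange_bar below 0.02 m/s); the robot touches nothing.
It fails at once if the green bar is moved more than 30 mm (distance of green_bar_center from where it was at the start of the episode above 0.03 m).
It fails at once if the adapter brick is moved more than 30 mm (distance of lead_brick from where it was at the start of the episode above 0.03 m).
It fails at once if the blue reel is moved more than 30 mm (distance of wick_reel from where it was at the start of the episode above 0.03 m).
It also fails if it takes over 40 s, if anything falls off the work surface, if the arm or the gripper's body presses on something with over 40 N, if the wrist force passes 120 N, or if a joint passes its speed limit or range.

## Working session

There is one attempt and no reset: what is moved stays moved. The work goes in short steps, Python scripts to look and compute and a tool call to move; the robot and the scene stay as the last step left them, time stands still between calls to the robot, and variables do not carry over. Pictures are saved under pics/ and viewed, and the job is handed in when it is done.

Besides the shell and the picture viewer there is one more tool, called after "Call:" as name([rows], argument=value, ...), one row to a line, values as JSON. play_rows: Moves the arm, as the interface text tells. Its arguments: {"type":"object","properties":{"plan":{"type":"array"},"grip_force":{"type":"number"}},"required":["plan"]}

```bash
mkdir -p pics
python3 - <<'E'
from bench import r
import cv2,numpy as np,pickle
o=r.get_obs();print({k:np.round(v,3) for k,v in o.items()})
for n in ["scene","side","wrist"]:
    f=r.grab_frame(n);cv2.imwrite(f"pics/{n}0.png",f["color"]);pickle.dump(f,open(f"pics/{n}0.pkl","wb"))
    print(n,f["camera_matrix"],f["k1"],f["R"],f["t"])
E
```

```text
{'clock': np.float64(0.0), 'joints': array([ 1.11 ,  0.478,  0.022,  1.556, -0.012,  1.109, -0.083]), 'qvel': array([ 0.001,  0.002, -0.001, -0.002,  0.   , -0.001, -0.001]), 'tau': array([-0.0000e+00, -5.9646e+01,  1.6070e+00, -2.8120e+01,  1.2000e-02,
        9.0000e-03, -0.0000e+00]), 'tcp_pos': array([ 0.233, -0.633,  0.23 ]), 'orientation': array([-3.091e+00, -5.510e-01,  1.000e-03]), 'contact_force': array([ 0.062,  0.105, -0.028]), 'moment': array([-0.002, -0.044, -0.042]), 'grip_width': np.float64(0.086)}
scene [[488.27187707   0.         282.47732747]
 [  0.         488.27187707 210.98888181]
 [  0.           0.           1.        ]] -0.10894202732117585 [[-0.43278843 -0.90133221  0.01715899]
 [-0.69421267  0.32107314 -0.64419004]
 [ 0.57511994 -0.29070999 -0.76467297]] [0.11932216 0.4555535  1.18824821]
side [[511.11655312   0.         282.09638386]
 [  0.         511.11655312 212.50181613]
 [  0.           0.           1.        ]] -0.027218693042911368 [[-0.92913646 -0.36889666 -0.02491363]
 [-0.13294303  0.39619766 -0.90848972]
 [ 0.34500955 -0.84079883 -0.41716393]] [0.41835328 0.1976451  1.05166883]
wrist [[341.04714854   0.         279.74370753]
 [  0.         341.04714854 209.05402728]
 [  0.           0.           1.        ]] -0.06460144788870378 [[ 0.34474151 -0.93869292 -0.00298403]
 [-0.89180687 -0.32851112  0.31106423]
 [-0.29297407 -0.10457558 -0.95038421]] [-0.67321269 -0.03863347  0.38069585]
```

View pics/scene0.png

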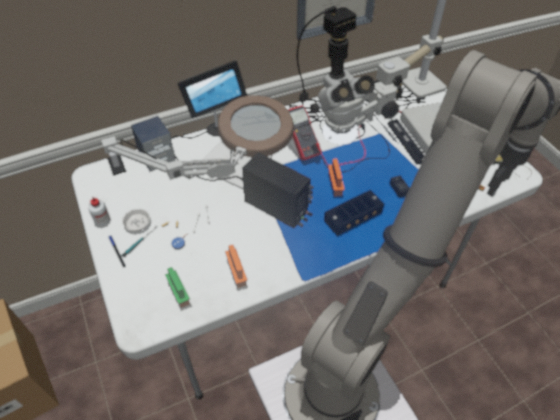

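View pics/side0.png

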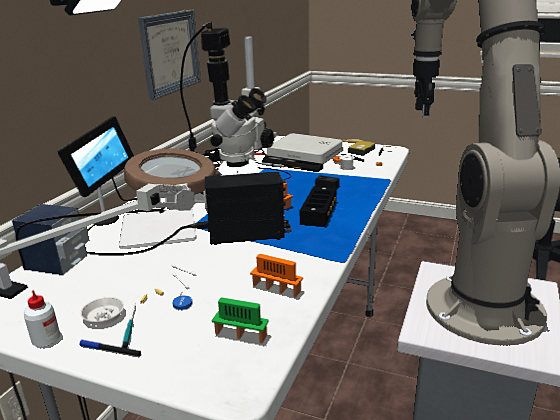

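View pics/wrist0.png

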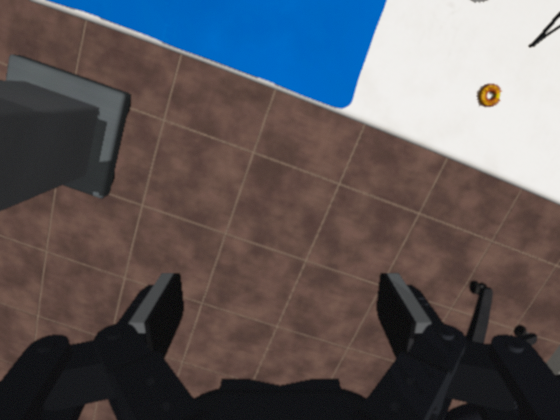

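Candidates for the orange bar: A at scene (237,265) / side (276,275), left of the PSU, and B at scene (337,177) / side (287,197), on the mat. Image left is +y, so A is the one meant. I'll check it in a close crop and measure it.

```bash
cat > h.py <<'E'
import cv2,numpy as np,pickle
def cloud(f):
    K=f["camera_matrix"];k=f["k1"]
    v,u=np.mgrid[0:420,0:560]
    x=(u-K[0,2])/K[0,0];y=(v-K[1,2])/K[1,1]
    xd,yd=x.copy(),y.copy()
    for _ in range(10):
        s=1+k*(xd**2+yd**2);xd=x/s;yd=y/s
    z=f["z_map"];P=np.stack([xd*z,yd*z,z],-1)
    W=(P-f["t"])@f["R"]
    W[z<=0]=np.nan
    return W
def proj(f,X):
    c=np.atleast_2d(X)@f["R"].T+f["t"];a=c[:,:2]/c[:,2:]
    a=a*(1+f["k1"]*(a**2).sum(1,keepdims=True));K=f["camera_matrix"]
    return a*[K[0,0],K[1,1]]+[K[0,2],K[1,2]]
def masks(f):
    h=cv2.cvtColor(f["color"],cv2.COLOR_BGR2HSV)
    o=cv2.inRange(h,(3,150,110),(16,255,255));g=cv2.inRange(h,(45,120,60),(80,255,255))
    return o,g
E
python3 - <<'E'
from h import *
for n in ["scene","side"]:
    f=pickle.load(open(f"pics/{n}0.pkl","rb"));W=cloud(f)
    for nm,m in zip("og",masks(f)):
        c,l,s,_=cv2.connectedComponentsWithStats(m)
        for i in range(1,c):
            if s[i,4]<40:continue
            p=W[l==i];p=p[~np.isnan(p[:,0])]
            t=p[p[:,2]>np.percentile(p[:,2],98)-.012]
            r=cv2.minAreaRect((t[:,:2]*1000).astype(np.float32))
            print(n,nm,s[i],"med",np.median(p,0).round(3),"z",np.percentile(p[:,2],[2,50,98]).round(3),"top",np.round(r[0]),np.round(r[1]),r[2])
    # dark block: points z 0.035..0.055 
    m=(abs(W[...,2]-.046)<.006)&(f["color"].max(-1)<70)
    cv2.imwrite(f"pics/{n}_blk.png",(m*255).astype(np.uint8))
    c,l,s,_=cv2.connectedComponentsWithStats(m.astype(np.uint8))
    for i in range(1,c):
        if s[i,4]<60:continue
        p=W[l==i];r=cv2.minAreaRect((p[:,:2]*1000).astype(np.float32))
        print(n,"blk",s[i],np.median(p,0).round(3),np.round(r[0]),np.round(r[1]),r[2])
f=pickle.load(open("pics/side0.pkl","rb"))["color"]
a=cv2.resize(f[160:350,200:400],None,fx=4,fy=3,interpolation=cv2.INTER_CUBIC)[:590]
cv2.imwrite("pics/crop_side.png",a)
E
```

```text
scene o [330 167  12  23  47] med [ 0.599 -0.343  0.041] z [0.034 0.041 0.046] top [ 613. -356.] [ 24. 101.] 68.6753921508789
scene blk [326 192  57  37 614] [ 0.458 -0.338  0.047] [ 465. -340.] [ 72. 179.] 5.886110305786133
side o [283 183   9  17  50] med [ 0.572 -0.339  0.052] z [0.037 0.052 0.159] top [ 502. -146.] [1. 0.] 114.9384994506836
side o [250 254  53  32 800] med [0.43  0.083 0.052] z [0.034 0.052 0.079] top [432.  77.] [18. 92.] 84.47541809082031
side g [ 212  298   56   34 1067] med [0.433 0.257 0.051] z [0.035 0.051 0.079] top [436. 252.] [81. 18.] 4.697920799255371
side blk [300 187  37  28 563] [ 0.467 -0.332  0.045] [ 468. -339.] [ 75. 192.] 7.384824275970459
side blk [184 221  25   7  96] [ 0.714 -0.076  0.045] [722. -78.] [65. 26.] 17.304031372070312
side blk [209 222  77  12 308] [ 0.582 -0.096  0.046] [581. -95.] [197.  19.] 31.70781135559082
side blk [ 22 252  38  10 163] [0.984 0.2   0.046] [987. 200.] [104.   8.] 8.011805534362793
side blk [451 286  14  18  60] [0.057 0.042 0.045] [59. 32.] [ 9. 60.] 30.65420150756836
side blk [526 292   7  18  65] [-0.076  0.025  0.05 ] [-77.  13.] [ 9. 47.] 0.031048761680722237
```

View pics/crop_side.png

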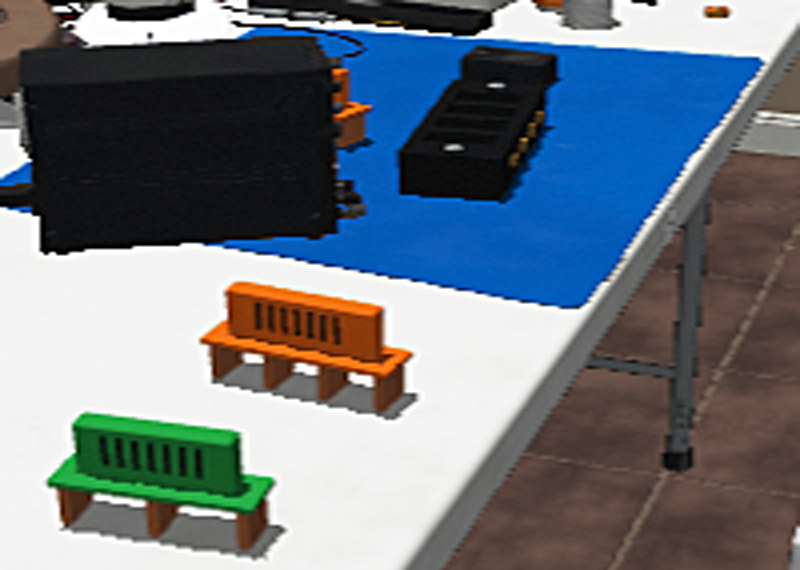

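Bar A has four copper blades and the green one three. B on the mat is half hidden behind the PSU but lies to the right. I'll fuse the scene view, find the PSU and loose items, then hover.

Run:
```python
from h import *
f=pickle.load(open("pics/scene0.pkl","rb"));W=cloud(f)
h=cv2.cvtColor(f["color"],cv2.COLOR_BGR2HSV);print(h[255:275:5,230:245:4].tolist())
m=cv2.inRange(h,(3,120,110),(25,255,255))
for (u,v) in [(237,265),(177,286),(337,177)]:
    p=W[v-25:v+25,u-20:u+20].reshape(-1,3)
    for zz in [(.060,.09),(.028,.045)]:
        t=p[(p[:,2]>zz[0])&(p[:,2]<zz[1])]
        r=cv2.minAreaRect((t[:,:2]*1000).astype(np.float32));print((u,v),zz,len(t),np.percentile(t[:,2],90),np.round(r[0]),np.round(r[1]),round(r[2],1))
for n in["scene","side"]:
    f=pickle.load(open(f"pics/{n}0.pkl","rb"));W=cloud(f)
    ok=(W[...,2]>.15)&(W[...,2]<.185)&(W[...,0]>.3)&(W[...,0]<.85)&(W[...,1]<.2)&(W[...,1]>-.25)&(f["color"].max(-1)<90)
    p=W[ok];r=cv2.minAreaRect((p[:,:2]*1000).astype(np.float32));print(n,"psu",len(p),np.round(r[0]),np.round(r[1]),r[2],p.min(0),p.max(0))
    ok=(W[...,2]>.02)&(W[...,2]<.185)&(W[...,0]>.3)&(W[...,0]<.85)&(W[...,1]<-.0)&(W[...,1]>-.2)
    p=W[ok];print(p.min(0),p[p[:,0].argmin()])
    ok=(W[...,2]>.018)&(W[...,2]<.036)&(W[...,0]>.3)&(W[...,0]<.6)&(W[...,1]<-.42)&(W[...,1]>-.6)&(f["color"].max(-1)<90)
    p=W[ok]
    if len(p): print("brick",len(p),np.median(p,0),p.min(0),p.max(0))
```

```text
[[[9, 98, 153], [11, 130, 210], [10, 48, 208], [75, 2, 216]], [[10, 124, 199], [11, 127, 198], [11, 124, 205], [45, 2, 215]], [[11, 109, 198], [9, 98, 149], [11, 134, 209], [8, 27, 206]], [[9, 14, 186], [11, 126, 192], [10, 118, 177], [9, 103, 178]]]
(237, 265) (0.06, 0.09) 200 0.08257890310273404 [433.  74.] [17. 93.] 84.5
(237, 265) (0.028, 0.045) 220 0.042895948460327675 [434.  73.] [ 35. 119.] 84.0
(177, 286) (0.06, 0.09) 185 0.08176237758667183 [435. 247.] [81. 16.] 4.0
(177, 286) (0.028, 0.045) 237 0.0422520030041676 [436. 247.] [109.  35.] 3.9
(337, 177) (0.06, 0.09) 148 0.08393236965648436 [ 643. -362.] [ 31. 155.] 81.0
(337, 177) (0.028, 0.045) 163 0.04377950396889877 [ 621. -348.] [ 45. 253.] 88.3
scene psu 1499 [750. -63.] [512. 241.] 44.90299606323242 [ 0.50064121 -0.24064397  0.15009469] [0.84972779 0.19961965 0.18088237]
[ 0.48880493 -0.19994042  0.02009913] [ 0.48880493 -0.16482552  0.02680835]
brick 206 [ 0.49788769 -0.53595808  0.0310045 ] [ 0.44107244 -0.56280392  0.01807571] [ 0.53751383 -0.42173537  0.0359188 ]
side psu 1556 [678. -17.] [453. 344.] 86.47237396240234 [ 0.49875854 -0.24999932  0.15005764] [0.84882007 0.19987616 0.18475042]
[ 0.48864089 -0.19999072  0.02017136] [ 0.48864089 -0.16176111  0.02183443]
brick 180 [ 0.50268828 -0.52845721  0.02966549] [ 0.44207929 -0.56579493  0.01810032] [ 0.54433406 -0.42402906  0.03524164]
```

Findings: bar A is at about (433, 75) mm with its long axis near −5.5°. The block is at about (466, −340) with its axis near 96.5°, and the PSU front is at x≈0.49. First I'll go over the block to measure it with the wrist camera.

Call:
play_rows([
  [40,40,50,0,0,0.15,85],
  [80,80,70,0,0,0.3,85],
  [110,120,70,0,0,0.45,85],
  [150,160,70,0,0,0.6,85],
  [180,200,70,0,0,0.75,85],
  [200,240,70,0,0,0.9,85],
  [220,270,70,0,0,1.05,85],
  [230,293,70,0,0,1.2,85],
  [230,293,70,0,0,1.33,85],
  [230,293,70,0,0,1.33,85],
  [230,293,70,0,0,1.33,85],
])

```text
clock: 1.25
tcp_pos: [0.4625, -0.3415, 0.3011]
orientation: [-2.099, -2.337, 0.001]
contact_force: [0.4, -0.6, 0.3]
grip_width: 0.0849
```

Run:
```python
from h import *
from bench import r
o=r.get_obs();print({k:np.round(o[k],3) for k in["clock","tcp_pos","orientation","joints","contact_force"]})
f=r.grab_frame("wrist");cv2.imwrite("pics/w1.png",f["color"]);pickle.dump(f,open("pics/w1.pkl","wb"))
W=cloud(f)
m=(abs(W[...,2]-.046)<.006)&(f["color"].max(-1)<90)
c,l,s,_=cv2.connectedComponentsWithStats(m.astype(np.uint8))
for i in range(1,c):
    if s[i,4]<200:continue
    p=W[l==i];q=cv2.minAreaRect((p[:,:2]*1000).astype(np.float32));print(s[i],np.median(p,0),q)
```

```text
{'clock': np.float64(1.25), 'tcp_pos': array([ 0.462, -0.341,  0.301]), 'orientation': array([-2.099e+00, -2.337e+00,  1.000e-03]), 'joints': array([ 0.82 ,  0.278, -0.361,  1.695,  0.105,  1.188,  0.539]), 'contact_force': array([ 0.367, -0.565,  0.279])}
[ 253   88   66  152 5786] [ 0.46910537 -0.32914496  0.04477302] ((469.8485107421875, -339.65948486328125), (73.59823608398438, 181.6562042236328), 6.414353847503662)
[509 168  28  33 386] [ 0.76211096 -0.32700457  0.04443029] ((764.4219970703125, -327.9241027832031), (20.37281036376953, 41.25562286376953), 2.277527093887329)
```

View pics/w1.png

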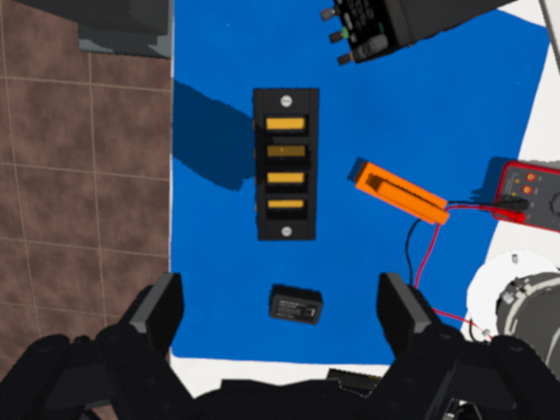

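Wrist view: the block's four open sockets are at column 286, rows 123/151/177/204, and the brick is at (297,304). The lookalike bar B at (402,192) is not the one. The block measures (468.5, −339.5) mm, axis 96.4°. On to bar A.

Call:
play_rows([
  [0,40,0,0,0,0.15,85],
  [0,80,0,0,0,0.3,85],
  [0,120,0,0,0,0.45,85],
  [0,160,0,0,0,0.6,85],
  [0,205,0,0,0,0.75,85],
  [0,250,0,0,0,0.9,85],
  [0,295,0,0,0,1.05,85],
  [-10,340,0,0,0,1.2,85],
  [-20,380,0,0,0,1.34,85],
  [-30,417,0,0,0,1.37,85],
  [-30,417,0,0,0,1.37,85],
  [-30,417,0,0,0,1.37,85],
])

```text
clock: 2.5
tcp_pos: [0.4334, 0.076, 0.3014]
orientation: [0.143, 3.138, -0.001]
contact_force: [0.8, -0.1, 1.5]
grip_width: 0.0852
```

```bash
cat > bar.py <<'E'
from h import *
from bench import r
import sys
o=r.get_obs();print({k:np.round(o[k],3) for k in["clock","tcp_pos","orientation","joints","contact_force","grip_width"]})
f=r.grab_frame("wrist");n=sys.argv[1];cv2.imwrite(f"pics/{n}.png",f["color"]);pickle.dump(f,open(f"pics/{n}.pkl","wb"))
W=cloud(f);hh=cv2.cvtColor(f["color"],cv2.COLOR_BGR2HSV)
m=(hh[...,0]<20)&(hh[...,1]>90)
d=np.linalg.norm(W[...,:2]-[.433,.075],axis=-1)<.1
for z in[(.065,.09),(.028,.045)]:
    k=m&d&(W[...,2]>z[0])&(W[...,2]<z[1]);p=W[k]
    print(len(p),np.median(p[:,2]),cv2.minAreaRect((p[:,:2]*1000).astype(np.float32)))
E
python3 bar.py w2
```

```text
{'clock': np.float64(2.5), 'tcp_pos': array([0.433, 0.076, 0.301]), 'orientation': array([ 1.430e-01,  3.138e+00, -1.000e-03]), 'joints': array([ 0.489,  0.074, -0.827,  1.952,  0.061,  1.14 ,  1.118]), 'contact_force': array([ 0.775, -0.068,  1.519]), 'grip_width': np.float64(0.085)}
1216 0.07654715242938336 ((433.8946533203125, 75.35939025878906), (15.85828685760498, 90.833984375), 84.32413482666016)
1392 0.03680661435727039 ((434.0973205566406, 75.82714080810547), (33.08925247192383, 115.41527557373047), 83.9822006225586)
```

View pics/w2.png

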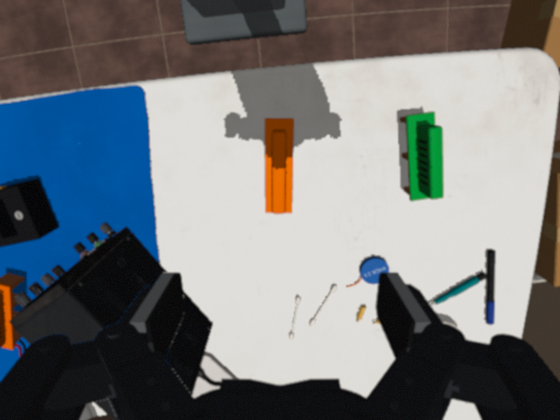

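The rib is centred at (434, 75.5) mm with its top at ≈0.077–0.082 and tilted 84.3°, and the tool is aligned with it. The surroundings are clear: reel at (373,270), green bar at (423,157). Descending to grasp.

Call:
play_rows([
  [0,0,-45,0,0,0,85],
  [0,0,-90,0,0,0,85],
  [0,0,-135,0,0,0,85],
  [0,0,-180,0,0,0,85],
  [0,0,-220,0,0,0,85],
  [0,0,-245,0,0,0,85],
  [0,0,-255,0,0,0,85],
  [0,0,-255,0,0,0,85],
  [0,0,-255,0,0,0,5],
  [0,0,-255,0,0,0,5],
  [0,0,-255,0,0,0,5],
  [0,0,-255,0,0,0,5],
], grip_force=50)

```text
clock: 3.75
tcp_pos: [0.4339, 0.0764, 0.0471]
orientation: [0.14, 3.137, -0.0]
contact_force: [-0.6, 0.4, 0.5]
grip_width: 0.0276
```

Call:
play_rows([
  [0,0,0,0,0,0,5],
  [0,0,0,0,0,0,5],
  [0,0,0,0,0,0,5],
  [0,0,10,0,0,0,5],
  [0,0,30,0,0,0,5],
  [0,0,30,0,0,0,5],
])

```text
clock: 4.35
tcp_pos: [0.4344, 0.0771, 0.0782]
orientation: [0.139, 3.135, 0.001]
contact_force: [0.6, 0.4, -2.0]
grip_width: 0.0152
```

```bash
python3 bar.py w3
python3 - <<'E'
from h import *
from bench import r
f=r.grab_frame("side");cv2.imwrite("pics/s3.png",cv2.resize(f["color"][200:350,200:400],None,fx=4,fy=4))
E
```

```text
{'clock': np.float64(4.35), 'tcp_pos': array([0.434, 0.077, 0.078]), 'orientation': array([1.390e-01, 3.135e+00, 1.000e-03]), 'joints': array([ 0.29 ,  0.418, -0.714,  2.19 ,  0.441,  0.673,  0.749]), 'contact_force': array([ 0.569,  0.366, -2.006]), 'grip_width': np.float64(0.015)}
4935 0.06811959399835558 ((435.1859130859375, 78.04792022705078), (33.67490005493164, 115.47502899169922), 84.97735595703125)
46 0.033741267854900295 ((381.95208740234375, 82.72430419921875), (25.447406768798828, 0.35819411277770996), 84.52481842041016)
```

View pics/s3.png

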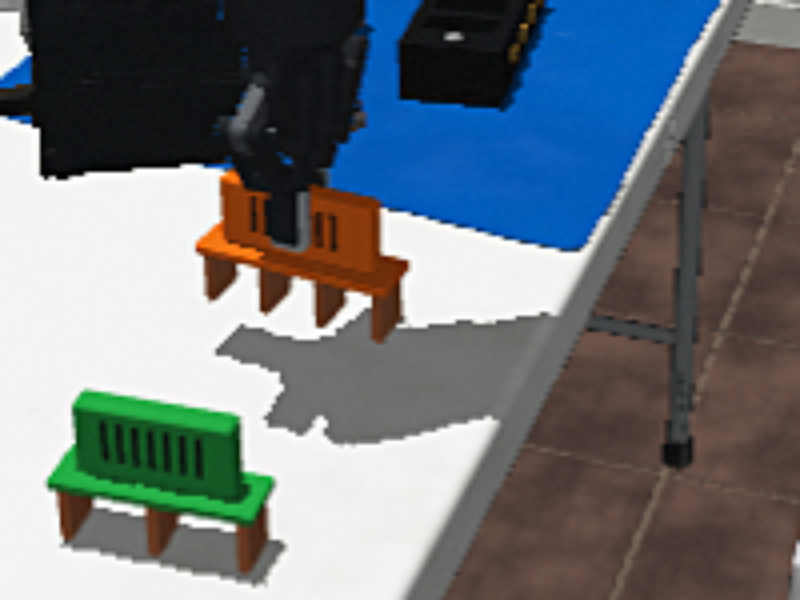

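View pics/w3.png

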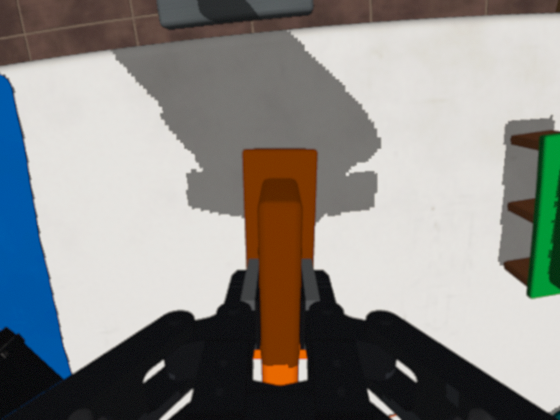

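The bar is held level, centred on the TCP. I'll lift it and carry it over at z = 0.30, so the blades stay above the 168 mm PSU.

Call:
play_rows([
  [0,0,40,0,0,0,5],
  [0,0,80,0,0,0,5],
  [0,0,120,0,0,0,5],
  [0,0,160,0,0,0,5],
  [0,0,200,0,0,0,5],
  [0,0,222,0,0,0,5],
  [0,0,222,0,0,0,5],
])

```text
clock: 5.15
tcp_pos: [0.4347, 0.0769, 0.3006]
orientation: [0.14, 3.133, -0.0]
contact_force: [-0.4, -0.4, -2.1]
grip_width: 0.0152
```

Call:
play_rows([
  [4,-25,0,0,0,-0.1,5],
  [10,-60,0,0,0,-0.23,5],
  [20,-100,0,0,0,-0.37,5],
  [30,-140,0,0,0,-0.51,5],
  [30,-180,0,0,0,-0.65,5],
  [30,-220,0,0,0,-0.79,5],
  [30,-260,0,0,0,-0.93,5],
  [34,-300,0,0,0,-1.07,5],
  [34,-340,0,0,0,-1.2,5],
  [34,-380,0,0,0,-1.3,5],
  [34,-405,0,0,0,-1.35,5],
  [34,-416,0,0,0,-1.37,5],
])

```text
clock: 6.35
tcp_pos: [0.4655, -0.342, 0.2953]
orientation: [-2.097, -2.334, 0.003]
contact_force: [0.3, 0.1, -2.2]
grip_width: 0.0154
```

Call:
play_rows([
  [0,0,-30,0,0,0,5],
  [0,0,-70,0,0,0,5],
  [0,0,-110,0,0,0,5],
  [0,0,-145,0,0,0,5],
  [0,0,-160,0,0,0,5],
  [0,0,-160,0,0,0,5],
])

```text
clock: 6.95
tcp_pos: [0.4658, -0.3375, 0.1357]
orientation: [-2.088, -2.34, 0.001]
contact_force: [0.2, -0.6, -0.7]
grip_width: 0.0152
```

Run:
```python
from h import *
from bench import r
o=r.get_obs();print({k:np.round(o[k],3) for k in["clock","tcp_pos","orientation","joints","contact_force","moment","grip_width"]})
for n in["wrist","side","scene"]:
    f=r.grab_frame(n);pickle.dump(f,open(f"pics/{n}4.pkl","wb"));W=cloud(f)
    hh=cv2.cvtColor(f["color"],cv2.COLOR_BGR2HSV)
    m=(hh[...,0]<20)&(hh[...,1]>90)&(np.linalg.norm(W[...,:2]-[.468,-.34],axis=-1)<.1)&(W[...,2]>.08)
    p=W[m]
    if len(p)>20:print(n,len(p),np.percentile(p[:,2],[5,50,95]).round(3),cv2.minAreaRect((p[:,:2]*1000).astype(np.float32)))
    m=(abs(W[...,2]-.046)<.006)&(f["color"].max(-1)<90)&(np.linalg.norm(W[...,:2]-[.468,-.34],axis=-1)<.12)
    p=W[m]
    print(n,"blk",len(p),cv2.minAreaRect((p[:,:2]*1000).astype(np.float32)))
    c=f["color"]
    if n!="wrist":
        u,v=proj(f,[.468,-.34,.08])[0].astype(int);c=cv2.resize(c[max(0,v-70):v+70,u-90:u+90],None,fx=4,fy=4)
    cv2.imwrite(f"pics/{n}4.png",c)
```

```text
{'clock': np.float64(6.95), 'tcp_pos': array([ 0.466, -0.337,  0.136]), 'orientation': array([-2.088e+00, -2.340e+00,  1.000e-03]), 'joints': array([ 0.819,  0.455, -0.385,  1.861,  0.216,  0.872,  0.443]), 'contact_force': array([ 0.197, -0.593, -0.718]), 'moment': array([-0.042,  0.005,  0.033]), 'grip_width': np.float64(0.015)}
wrist 11184 [0.125 0.165 0.166] ((466.4046325683594, -335.89984130859375), (34.02144241333008, 114.81351470947266), 6.3910746574401855)
wrist blk 5503 ((467.91705322265625, -318.9775695800781), (72.04824829101562, 139.1177978515625), 6.617641448974609)
side 407 [0.096 0.128 0.169] ((462.10516357421875, -329.8694763183594), (91.03697967529297, 93.21553039550781), 44.86942672729492)
side blk 525 ((468.9461364746094, -338.9997253417969), (74.4763412475586, 193.21505737304688), 6.581577777862549)
scene 345 [0.125 0.134 0.174] ((441.7386779785156, -337.43438720703125), (118.49891662597656, 68.25824737548828), 85.3284912109375)
scene blk 570 ((466.44781494140625, -341.8548889160156), (75.14541625976562, 185.80360412597656), 6.935825347900391)
```

View pics/side4.png

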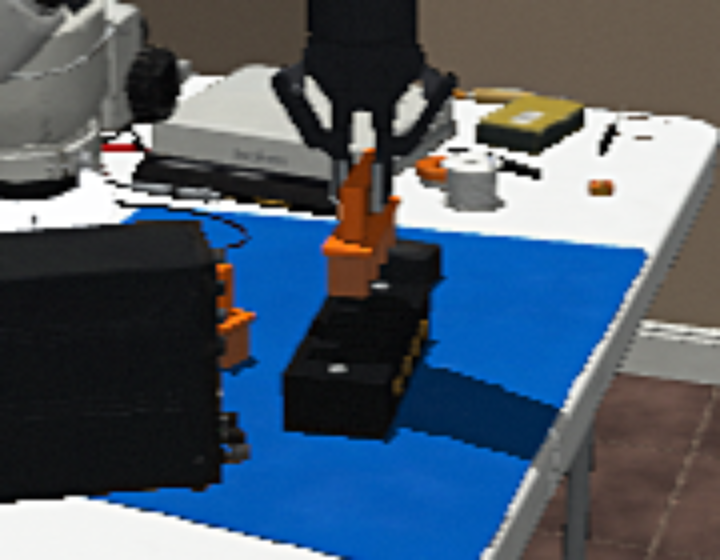

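View pics/wrist4.png

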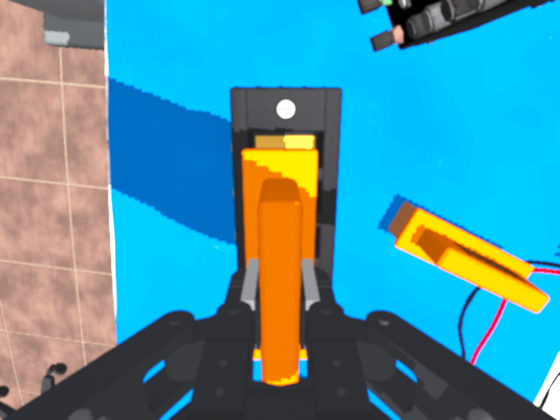

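The bar lies along the block (both 6.4°) and is off by about +2, −3 mm. I'll correct that and lower it in steps, checking the force.

Call:
play_rows([
  [2,-3,0,0,0,0,5],
  [2,-3,-12,0,0,0,5],
  [2,-3,-24,0,0,0,5],
  [2,-3,-34,0,0,0,5],
  [2,-3,-42,0,0,0,5],
  [2,-3,-48,0,0,0,5],
  [2,-3,-53,0,0,0,5],
  [2,-3,-55,0,0,0,5],
  [2,-3,-55,0,0,0,5],
])

```text
clock: 8.0
tcp_pos: [0.4692, -0.3424, 0.0831]
orientation: [-2.093, -2.342, -0.0]
contact_force: [0.2, 0.5, -2.1]
grip_width: 0.0154
```

```bash
cat > chk.py <<'E'
from h import *
from bench import r
import sys
t=sys.argv[1]
o=r.get_obs();print({k:np.round(o[k],3) for k in["clock","tcp_pos","orientation","contact_force","moment","grip_width"]})
for n in["wrist","side"]:
    f=r.grab_frame(n);W=cloud(f)
    hh=cv2.cvtColor(f["color"],cv2.COLOR_BGR2HSV)
    m=(hh[...,0]<22)&(hh[...,1]>90)&(np.linalg.norm(W[...,:2]-[.468,-.34],axis=-1)<.075)&(W[...,2]>.048)
    p=W[m]
    if len(p)>20:print(n,len(p),np.percentile(p[:,2],[5,50,95]).round(3),cv2.minAreaRect((p[:,:2]*1000).astype(np.float32)))
    c=f["color"]
    if n!="wrist":
        u,v=proj(f,[.468,-.34,.08])[0].astype(int);c=cv2.resize(c[max(0,v-70):v+70,u-90:u+90],None,fx=4,fy=4)
    cv2.imwrite(f"pics/{n}{t}.png",c)
E
python3 chk.py 5
```

```text
{'clock': np.float64(8.0), 'tcp_pos': array([ 0.469, -0.342,  0.083]), 'orientation': array([-2.093, -2.342, -0.   ]), 'contact_force': array([ 0.176,  0.512, -2.072]), 'moment': array([-0.01 ,  0.002, -0.037]), 'grip_width': np.float64(0.015)}
wrist 11277 [0.072 0.112 0.114] ((469.8944396972656, -341.5295715332031), (34.197975158691406, 116.39502716064453), 6.329216957092285)
side 361 [0.052 0.076 0.117] ((464.35284423828125, -333.65460205078125), (87.45775604248047, 98.70696258544922), 40.00592803955078)
```

View pics/side5.png

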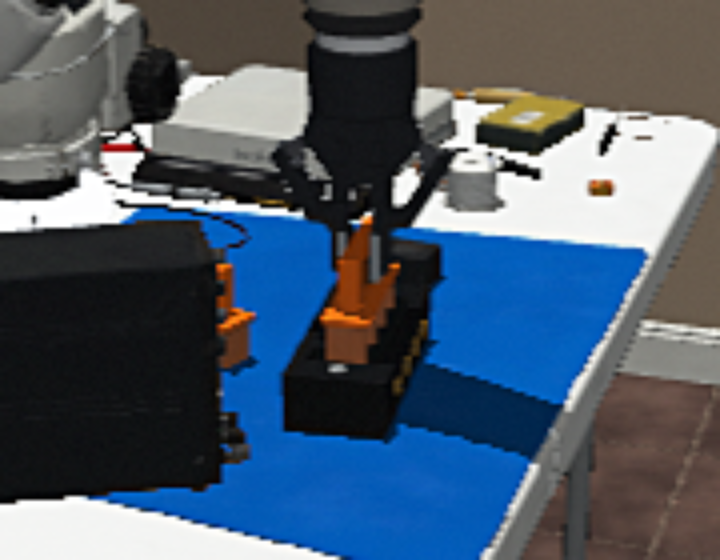

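The blades are about 10 mm into the sockets and the force shows only the bar's weight. Lowering the remaining ~22 mm.

Call:
play_rows([
  [-1,2,-6,0,0,0,5],
  [-1,2,-11,0,0,0,5],
  [-1,2,-15,0,0,0,5],
  [-1,2,-18,0,0,0,5],
  [-1,2,-20,0,0,0,5],
  [-1,2,-21,0,0,0,5],
  [-1,2,-22,0,0,0,5],
  [-1,2,-22,0,0,0,5],
  [-1,2,-22,0,0,0,5],
])

```text
clock: 9.0
tcp_pos: [0.4683, -0.3405, 0.0614]
orientation: [2.094, 2.342, 0.0]
contact_force: [0.2, 0.5, -1.5]
grip_width: 0.0152
```

```bash
python3 chk.py 6
```

```text
{'clock': np.float64(9.0), 'tcp_pos': array([ 0.468, -0.341,  0.061]), 'orientation': array([2.094, 2.342, 0.   ]), 'contact_force': array([ 0.165,  0.495, -1.5  ]), 'moment': array([-0.026,  0.025,  0.021]), 'grip_width': np.float64(0.015)}
wrist 11249 [0.051 0.091 0.092] ((469.0048522949219, -339.6087646484375), (34.07777786254883, 116.34635162353516), 6.332465648651123)
side 288 [0.05  0.071 0.124] ((459.5401916503906, -331.4891357421875), (106.8923110961914, 85.75808715820312), 51.840721130371094)
```

View pics/side6.png

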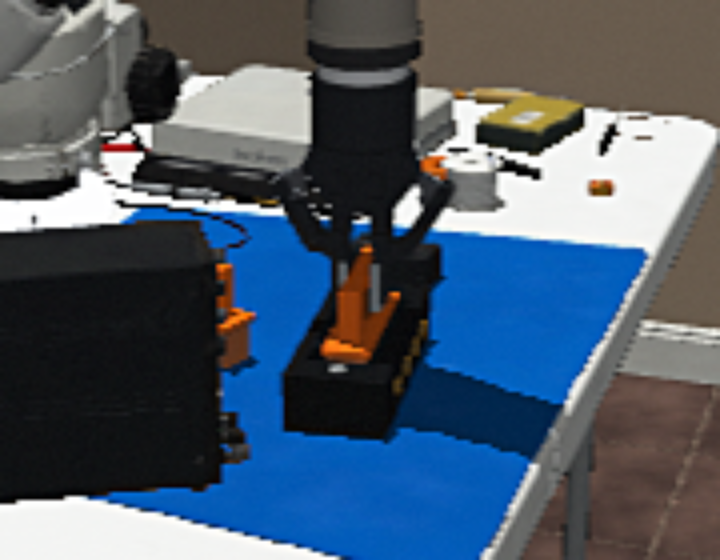

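It is within about 1 mm of home. I'll press gently until it touches before releasing.

Call:
play_rows([
  [0,0,-0.5,0,0,0,5],
  [0,0,-1,0,0,0,5],
  [0,0,-1,0,0,0,5],
  [0,0,-1,0,0,0,5],
])

```text
clock: 9.5
tcp_pos: [0.4684, -0.3405, 0.061]
orientation: [2.093, 2.342, -0.0]
contact_force: [-2.2, 0.6, 5.4]
grip_width: 0.0149
```

Contact force is +5.4 N upward, so the shoulder is on the block. Releasing by opening in place, then going up.

Call:
play_rows([
  [0,0,0,0,0,0,30],
  [0,0,0,0,0,0,60],
  [0,0,0,0,0,0,60],
  [0,0,0,0,0,0,60],
  [0,0,0,0,0,0,60],
  [0,0,0,0,0,0,60],
])

```text
clock: 10.1
tcp_pos: [0.4682, -0.3404, 0.0603]
orientation: [-2.094, -2.342, -0.0]
contact_force: [0.0, -0.8, -1.1]
grip_width: 0.0601
```

Call:
play_rows([
  [0,0,20,0,0,0,60],
  [0,0,50,0,0,0,60],
  [0,0,90,0,0,0,60],
  [0,0,130,0,0,0,60],
  [0,0,170,0,0,0,60],
  [0,0,200,0,0,0,60],
  [0,0,200,0,0,0,60],
  [0,0,200,0,0,0,60],
])

```text
clock: 10.9
tcp_pos: [0.4684, -0.3406, 0.2608]
orientation: [2.093, 2.341, -0.0]
contact_force: [-0.9, 0.1, 0.2]
grip_width: 0.0602
```

```bash
python3 chk.py 7
python3 - <<'E'
from h import *
from bench import r
f=r.grab_frame("wrist");W=cloud(f);hh=cv2.cvtColor(f["color"],cv2.COLOR_BGR2HSV)
m=(hh[...,0]<22)&(hh[...,1]>90)&(np.linalg.norm(W[...,:2]-[.468,-.34],axis=-1)<.08)
for lo,hi in[(.075,.11),(.046,.062)]:
    p=W[m&(W[...,2]>lo)&(W[...,2]<hi)];A=np.c_[p[:,:2]-p[:,:2].mean(0),np.ones(len(p))]
    print(len(p),np.median(p[:,2]),cv2.minAreaRect((p[:,:2]*1000).astype(np.float32)),"slope",np.linalg.lstsq(A,p[:,2],rcond=None)[0])
b=(abs(W[...,2]-.046)<.006)&(f["color"].max(-1)<90)&(np.linalg.norm(W[...,:2]-[.468,-.34],axis=-1)<.12)
print(cv2.minAreaRect((W[b][:,:2]*1000).astype(np.float32)),np.median(W[b][:,2]))
E
```

```text
{'clock': np.float64(10.9), 'tcp_pos': array([ 0.468, -0.341,  0.261]), 'orientation': array([ 2.093,  2.341, -0.   ]), 'contact_force': array([-0.919,  0.12 ,  0.159]), 'moment': array([0.032, 0.027, 0.029]), 'grip_width': np.float64(0.06)}
wrist 2469 [0.05  0.085 0.092] ((468.9174499511719, -339.5476379394531), (34.07040023803711, 115.60586547851562), 6.295253753662109)
side 295 [0.05  0.067 0.092] ((466.7005615234375, -334.079833984375), (34.09760665893555, 115.9325180053711), 5.554080486297607)
1258 0.09052420218541125 ((468.9047546386719, -338.9366760253906), (16.79157257080078, 90.8177261352539), 6.377787113189697) slope [ 0.00056704 -0.0093126   0.09004689]
1196 0.05083283583613837 ((470.0125732421875, -339.5469970703125), (36.158565521240234, 116.15313720703125), 6.311485767364502) slope [-0.00247463  0.002758    0.05087966]
((469.773681640625, -339.91033935546875), (72.81307983398438, 180.3469696044922), 6.369792461395264) 0.04479033674586951
```

View pics/side7.png

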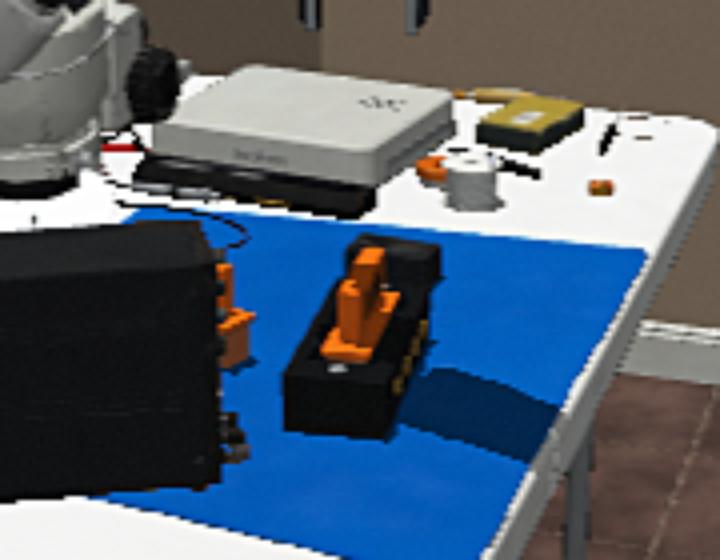

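View pics/wrist7.png

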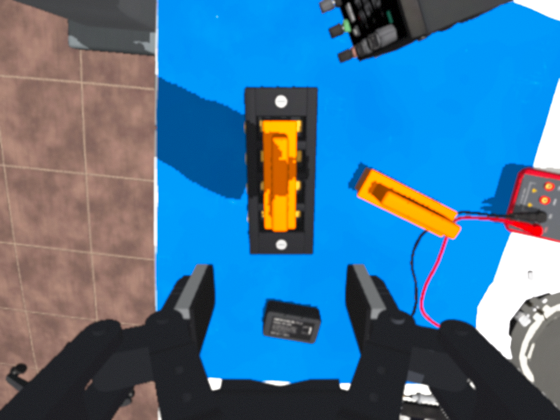

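The bar sits centred and flat in the block: its shoulder top is 6.0 mm above the block face, which equals the plate thickness. Handing in.

```bash
python3 -c "
from bench import r
print(r.hand_in())"
```

```text
the job is handed in; nothing more can be done
None
```

I picked up the leftmost orange four-blade bar, carried it over the power supply and lowered it into the block. I released it once I felt it touch (about 5 N), backed the gripper off 200 mm and handed the job in. The robot clock read 10.9 s at the last move. No verdict is reported.

**Final wrist view:**
- **Position:** the bar is about 1 mm from the block's centre, at 6.3° against the block's 6.4°.
- **Height:** the shoulder plate's top is 6.0 mm above the block face, which is the plate's own thickness, so the bar is fully home.
- **Tilt:** under 0.01 rad.

**Disagreements:**
- The two fixed cameras and the wrist camera differed by 2–4 mm on the block's position, well inside the socket clearance.
- The side view gave the bar as about 5 mm off along y, because it sees only part of it. I went with the wrist view.

**Other objects:** I did not touch the green bar, the brick or the reel. The brick was still by the block in the last picture. I did not re-measure any of the three, and the green bar and reel were out of my final close-ups.

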